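# Raise the scan bay's barrier and send the print in

## Task

A finished blue print waits on its carriage in front of the lowered orange barrier of the scan bay. Push the counterweighted barrier up past its balance point so that it stays raised by itself, and only then push the carriage by its black push plate fully home into the bay, with the print still standing in its place on it. Just push with the fingers: do not touch or lift the print, and leave the other things where they are.

Things in the scene. Friction and masses are not known exactly. Their poses are not given: they have to be found in the camera images.
- station: The scan bay, fixed to the table: grey base plate 370 mm (x) by 400 mm (y), 12 mm thick, two low rails, two dark hinge posts (x = 100, y = +-80 mm, 85 mm high), a rubber stop and a low white panel (85 mm high) at the rear. Origin on the table top, on the bay's centre line; x points into the bay, the way the carriage travels, away from the robot; y left, z up.
- barrier (a joint): Orange counterweighted barrier frame; swings up, away from the robot, about a level hinge (hinge) along the bay's y. Rad: 0 = lowered (its start; bar 160 mm nearer the robot than the hinge, 58 mm above it), 1.4 = raised on its rear stop. Balances at 0.5 to 0.7: below it falls back, above it swings to the rear stop within 2 s and stays. Push at the bar: 1 to 4 N, damped.
- hinge (a point): Point on the hinge line of the barrier, on the bay's centre line, 75 mm above the table. The bar circles it at a radius of 170 mm.
- bar_mid (a point): Middle of the barrier's round cross bar (on its axis). It is parallel to the bay's y, 320 mm long, orange with white bands, 16 mm in diameter; lowered, its axis is 133 mm above the table. Side arms 10 mm thick join it 94 mm either side of the middle and run to the hinge; a dark steel counterweight sits above each hinge end.
- bar_left (a point): Centre of the black rubber grip (60 mm long, 20 mm in diameter) on the bar's left (+y) end, 130 mm left of the bar's middle, clear of the side arm; a place to push from below. Moves with the barrier.
- bar_right (a point): The same on the bar's right end, 130 mm right of the middle.
- carriage (a joint): Travel of the carriage along the bay's x axis, in m: it starts at 0; 0.12 = fully home against its stop. It takes about 3 N to push and stays where it is left.
- push_face (a point): Point on the front face (towards the robot) of the carriage's upright black push plate, which is 80 mm wide, 8 mm thick, from 22 to 80 mm above the table; the point is in the middle of its width, 57 mm above the table, and at the bay's x = -193 mm + the carriage's travel. Moves with the carriage.
- deck_mid (a point): Middle of the top face of the carriage's steel plate (140 x 100 mm, top 30 mm above the table), 78 mm behind the push face. Moves with the carriage.
- print: The finished print: a blue vase-shaped piece, 112 mm high, 46 mm in diameter at the foot, 60 to 130 g, standing loose within 12 mm of the middle of the carriage plate. Origin at the centre of its underside, z up. It is too tall to pass beneath the lowered bar.
- jar: Bystander: clear jar, 36 mm in diameter, 50 mm high, on the left side of the bay's base plate. Origin under its centre.
- glue: Bystander: yellow glue stick, 24 mm in diameter, 80 mm high, standing on the right side of the bay's base plate. Origin under its centre.
- spool: Bystander: red filament spool lying flat on the table, 160 mm in diameter, 55 mm high. Origin under its centre.
- bottle: Bystander: amber bottle with red cap, 72 mm in diameter, 190 mm high. Origin under its centre.
- calipers: Bystander: steel calipers lying on the table, 190 mm long. Origin under the middle.
- scraper: Bystander: scraper with orange handle lying on the table, 200 mm long.
- gear: Bystander: green printed gear blank, 56 mm in diameter, 30 mm high, lying on the table. Origin under its centre.
Things that resemble listed ones, but are neither listed nor needed, are in the scene too. What is meant by the print is not red or turquoise, and is the smaller of those in its own colour.

How it is judged:
By the outcome, as a careful person would: the job done as asked, in the order asked, and still so for the second after the job is handed in, with the robot touching nothing.
It also fails if it takes over 48 s, if anything falls off the work surface, if the arm or the gripper's body presses on something with over 40 N, if the wrist force passes 120 N, or if a joint passes its speed limit or range.

## Robot

A 7-joint arm with a two-finger parallel gripper is mounted at the origin on the work surface. World frame = base frame: x ahead of the robot, y to its left, z up, the work surface at z = 0. Lengths are in m, angles in rad, forces in N, time in s.
With the tool pointing down it reaches from about 0.4 to 0.75 m from the base axis. Payload 19.5 kg.
Tool frame: the origin (TCP) lies at the very end of the fingers, on their centre line; the grasp point (between the pads) lies 19 mm behind it; x points along the fingers, y is the direction in which the jaws open and shut, and the axes are right-handed (so a half turn about x gives the same grasp; the last joint's range is limited). The gripper opens to 85 mm and grips with 20 to 120 N. Pads are 22 mm wide; open, the fingers measure 114 mm over their backs; the gripper's body (76 mm by 85 mm) begins 54 mm behind the grasp point. The pads swing forward as they close: fully open they stand 13 mm farther back than shut.
Start: joints at [1.245, 0.707, -0.028, 1.485, 0.022, 0.951, -0.075], TCP at [0.161, -0.552, 0.231] pointing down, gripper open.
Joint ranges: [-2.71, 2.71], [-0.32, 2.16], [-1.57, 1.52], [0, 2.45], [-1.46, 4.6], [0, 2.02], [-2.83, 2.83]. Speed limits (rad/s): [1.89, 1.89, 2.57, 2.57, 3.01, 3.01, 3.01].

## Interface

Orientations are given as a unit quaternion [x, y, z, w].
In Python, from bench import manip gives the robot as it stands.
- The arm moves only by the tool apply_moves, never from a script. Its argument "series" is a list of rows, each a list of 3 entries, a list of its own where there are three numbers: the shift along the tool's x, y, z in mm, then the turn, a rotation vector about the tool's x, y, z in rad, then the finger opening in mm, from 0 to 85.4. In form: [[[x, y, z], [rx, ry, rz], gripper], ...]. A call has 1 to 10 rows; each row is the pose to reach, as a shift and turn from the pose measured when the call began, along the tool's axes at that moment; what a row does not reach only later rows make up. A row lasts 1/12 s, in which the tool goes at most 41.7 mm and 7.16 degrees, less where a joint would pass 70% of its speed; a pose out of reach is approached as far as the arm can. A call with a gripper value outside its range is refused whole. The fingers move at their own pace and stop on an object; "newtons" is the grip in N (left out, the last holds). Time passes only in rows, so rows that repeat a pose let the fingers close. It gives the time, the measured TCP pose, the force and the opening at its end, in the units of the state.
- manip.state(): the state, without advancing time (a new reading comes with each control period).
- manip.capture(name): name is "scene" or "top" or "wrist"; returns (picture, depth): 384x512x3 uint8, red, green, blue; 384x512 float32, m along the optical axis (not along the pixel's ray), 0 where there is no reading.
- manip.get_calibration(name): a dict with "intrinsics" (3x3 intrinsics, pixels), "rvec" (rotation vector, rad) and "tvec" (3), from world to camera coordinates, as OpenCV has them; the wrist camera has in their place "T_tool_cam" (4x4, takes a point from camera to tool coordinates, whose origin is the TCP and whose axes are the tool frame's). Camera axes: x right, y down, z forward; pixel columns grow to the right and rows downward; lengths in m; the calibration is good to about 2 mm. A picture is of the moment at which its call begins: read the wrist's pose just before it. get_calibration takes no time and is no camera call.
- manip.finish_job(): hands the job in, once; it reports no verdict.
The state is a dict: "time_s": time; "q": joint angles; "joint_vel": joint speeds; "joint_efforts": joint torques, N m; "ee_pos": TCP position; "orientation": TCP orientation; "contact_force": force on the tool from outside, world axes, zero at the start; "wrist_torque": the same for the moment, N m; "finger_gap": finger opening in m.
Only numpy, scipy, OpenCV 4.12 (cv2) and the standard library are available. Lean on these libraries where they do the work, as an engineer would, in place of code of your own. Each camera call takes 0.05 s, during which the arm holds its last target.

## Working session

There is one attempt and no reset: what is moved stays moved. The work goes in short steps, Python scripts to look and compute and a tool call to move; the robot and the scene stay as the last step left them, time stands still between calls to the robot, and variables do not carry over. Pictures are saved under pics/ and viewed, and the job is handed in when it is done.

Besides the shell and the picture viewer there is one more tool, called as a command line: name --argument value ..., lists and objects as JSON in quotes. apply_moves: Moves the arm, as the interface text tells. Its arguments: {"type":"object","properties":{"series":{"type":"array"},"newtons":{"type":"number"}},"required":["series"]}

```bash
mkdir -p pics
cat > h.py <<'E'
import numpy as np, cv2
from bench import manip
from scipy.spatial.transform import Rotation as R
def save(n,name):
    p,d=manip.capture(name); cv2.imwrite(f'pics/{n}.png',p[:,:,::-1]); np.savez(f'pics/{n}.npz',p=p,d=d); return p,d
def cal(name):
    c=manip.get_calibration(name); K=np.array(c['intrinsics']); Rm=cv2.Rodrigues(np.array(c['rvec'],float))[0]; t=np.array(c['tvec']).ravel(); return K,Rm,t
def ray(name,u,v):
    K,Rm,t=cal(name); return -Rm.T@t, Rm.T@np.linalg.solve(K,[u,v,1])
def onz(name,u,v,z):
    o,d=ray(name,u,v); return o+d*(z-o[2])/d[2]
def pt(name,u,v,dep):
    o,d=ray(name,u,v); return o+d*dep
def proj(name,X):
    K,Rm,t=cal(name); q=K@(Rm@np.array(X)+t); return q[:2]/q[2]
E
python3 - <<'E'
from h import *
s=manip.state(); print(s)
for n in ['scene','top','wrist']: save(n+'0',n)
for n in ['scene','top']: print(n,ray(n,256,192))
print(manip.get_calibration('wrist'))
E
```

```text
{'time_s': 0.0, 'q': array([ 1.2452923 ,  0.70711115, -0.02761183,  1.48499198,  0.02201363,
        0.95092567, -0.07549939]), 'joint_vel': array([-0.00086122, -0.00038775, -0.00057905,  0.00019793,  0.00100163,
       -0.00050231,  0.00129708]), 'joint_efforts': array([-1.14207054e-05, -8.83236694e+01,  1.23463824e+00, -2.36177766e+01,
        1.69130409e-02,  6.55174561e-03, -6.04905676e-05]), 'ee_pos': array([ 0.16092232, -0.55174043,  0.2308245 ]), 'orientation': array([-0.6999243 , -0.10039866,  0.70007403, -0.09961145]), 'contact_force': array([ 0.14630784, -0.42785972, -0.2639482 ]), 'wrist_torque': array([ 0.00382383, -0.00033136, -0.03889875]), 'finger_gap': 0.08544812947648106}
scene (array([ 1.30721999, -0.42472664,  0.72058762]), array([-0.71838217,  0.38688096, -0.57828508]))
top (array([ 0.22696624, -0.01767804,  1.79790594]), array([ 0.20093936,  0.01219881, -0.97960925]))
{'intrinsics': array([[282.51117969,   0.        , 257.48044117],
       [  0.        , 282.51117969, 191.83101229],
       [  0.        ,   0.        ,   1.        ]]), 'T_tool_cam': array([[-5.31076666e-04, -3.04098350e-01,  9.52640494e-01,
        -1.43604143e-01],
       [ 9.99999778e-01,  2.20709921e-04,  6.27932651e-04,
        -2.06343313e-04],
       [-4.01210491e-04,  9.52640617e-01,  3.04098166e-01,
        -7.81933434e-02],
       [ 0.00000000e+00,  0.00000000e+00,  0.00000000e+00,
         1.00000000e+00]])}
```

View pics/scene0.png

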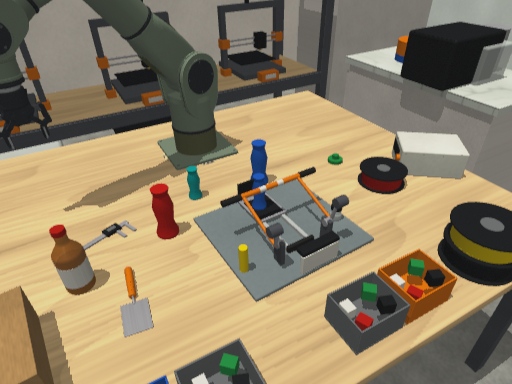

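View pics/top0.png

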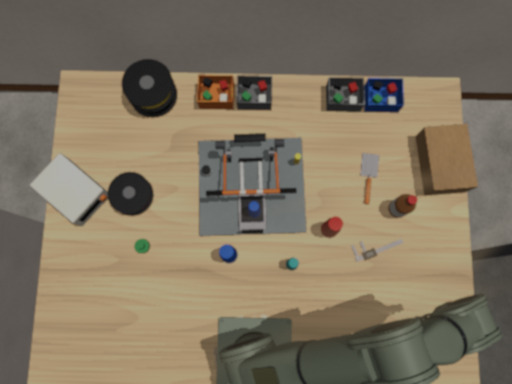

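View pics/wrist0.png

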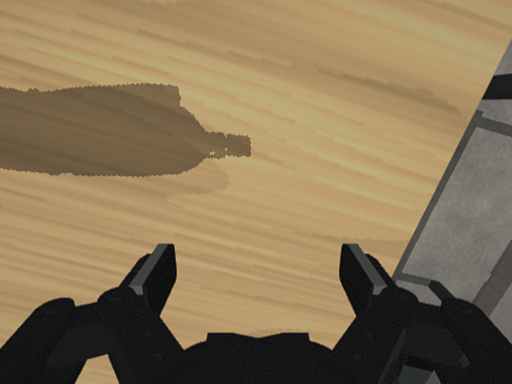

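The scene view shows the bay with its barrier lowered, and the blue print on the carriage near (259,190). The larger blue decoy stands in front of it at (259,160). In the top view the base plate spans about (198..306, 138..235), the bar runs (207..296, 191), the print is at (254,207) and the decoy at (228,253). Next I'll measure these.

Run:
```python
from h import *
z=np.load('pics/top0.npz'); p=z['p'];d=z['d']
big=cv2.resize(p[120:280,180:360],None,fx=4.4,fy=3.7,interpolation=cv2.INTER_CUBIC); 
cv2.imwrite('pics/topcrop0.png',cv2.resize(p[125:275,185:345],None,fx=4.9,fy=4,interpolation=cv2.INTER_CUBIC)[:,:,::-1])
z2=np.load('pics/scene0.npz')
cv2.imwrite('pics/scenecrop0.png',cv2.resize(z2['p'][130:300,180:390],None,fx=3.5,fy=3.5,interpolation=cv2.INTER_CUBIC)[:,:,::-1])
# point clouds
def cloud(name,d):
    K,Rm,t=cal(name); v,u=np.mgrid[:384,:512]; q=np.stack([(u-K[0,2])/K[0,0]*d,(v-K[1,2])/K[1,1]*d,d],-1); return (q-t)@Rm
C=cloud('top',d); C2=cloud('scene',z2['d'])
hsv=cv2.cvtColor(p,cv2.COLOR_RGB2HSV); h2=cv2.cvtColor(z2['p'],cv2.COLOR_RGB2HSV)
# base plate: grey pixels at z≈12mm
m=(hsv[...,1]<60)&(abs(C[...,2]-0.012)<.008)&(d>0)
m[:130]=0;m[245:]=0;m[:,:190]=0;m[:,315:]=0
r=cv2.minAreaRect(np.argwhere(m)[:,::-1].astype(np.float32)); print(r); b=cv2.boxPoints(r)
for c in b: print(c,onz('top',*c,0.012))
P=C[m][:,:2].astype(np.float32); r=cv2.minAreaRect(P); print('world rect',r)
for nm,H,CC in(('top',hsv,C),('scene',h2,C2)):
    mb=(H[...,0]>105)&(H[...,0]<128)&(H[...,1]>150)&(H[...,2]>60)
    n,l,st,ce=cv2.connectedComponentsWithStats(mb.astype(np.uint8))
    for i in range(1,n):
        if st[i,4]>15:
            q=CC[l==i]; print(nm,'blue',st[i],ce[i],np.median(q,0).round(3),q.min(0).round(3),q.max(0).round(3))
    mo=(H[...,0]>4)&(H[...,0]<16)&(H[...,1]>170)&(H[...,2]>120)&(CC[...,2]>.05)&(CC[...,2]<.2)
    n,l,st,ce=cv2.connectedComponentsWithStats(mo.astype(np.uint8))
    for i in range(1,n):
        if st[i,4]>15:
            q=CC[l==i]; print(nm,'orange',st[i],ce[i],np.median(q,0).round(3))
```

```text
((251.5033721923828, 191.1232147216797), (104.42657470703125, 107.09679412841797), 88.4306411743164)
[196.5451  140.39606] [0.79215456 0.23870401 0.012     ]
[303.6017  137.46298] [ 0.81251238 -0.17497141  0.012     ]
[306.46164 241.85037] [ 0.40843088 -0.18663445  0.012     ]
[199.40503 244.78345] [0.38963842 0.20964911 0.012     ]
world rect ((0.6030632257461548, 0.022927671670913696), (0.40537071228027344, 0.40068334341049194), 3.324737787246704)
top blue [366  80  22  27 305] [375.52459016  94.54754098] [ 0.992 -0.445  0.013] [ 0.227 -0.507 -0.009] [ 1.036 -0.018  1.798]
top blue [393  91   9  16  57] [397.40350877  99.35087719] [ 0.975 -0.543  0.014] [ 0.227 -0.548 -0.003] [ 1.015 -0.018  1.798]
top blue [249 202   9   9  59] [253.03389831 205.42372881] [0.518 0.012 0.143] [ 0.502 -0.002  0.11 ] [0.532 0.027 0.153]
top blue [220 246  16  15 186] [227.62903226 253.11290323] [0.35  0.094 0.157] [0.33  0.072 0.028] [0.375 0.12  0.167]
top orange [222 189  16   5  28] [227.64285714 191.96428571] [0.565 0.106 0.141]
top orange [265 189  15   4  33] [272.21212121 190.51515152] [ 0.574
[... 916 characters left out ...]
[-0.811 -0.532  0.182]
scene orange [396 154   4   6  22] [397.59090909 156.27272727] [0.556 0.559 0.065]
scene orange [283 173  47  43 217] [305.43778802 189.88479263] [0.609 0.114 0.121]
scene orange [266 182  12   8  53] [271.30188679 184.9245283 ] [0.574 0.021 0.138]
scene orange [241 188  25  45 217] [252.62211982 205.05990783] [ 0.599 -0.07   0.128]
scene orange [269 238   5   6  17] [271.47058824 240.52941176] [ 0.723 -0.069  0.083]
scene orange [ 51 244  23  18 278] [ 61.26978417 252.57194245] [ 0.561 -0.539  0.134]
scene orange [ 378  249   79   62 1228] [417.02931596 278.12296417] [0.988 0.164 0.07 ]
scene orange [408 284  16   7  17] [415.11764706 286.82352941] [0.997 0.148 0.062]
```

```bash
ls . pics
```

```text
.:
h.py
pics

pics:
scene0.npz
scene0.png
scenecrop0.png
top0.npz
top0.png
topcrop0.png
wrist0.npz
wrist0.png
```

View pics/topcrop0.png

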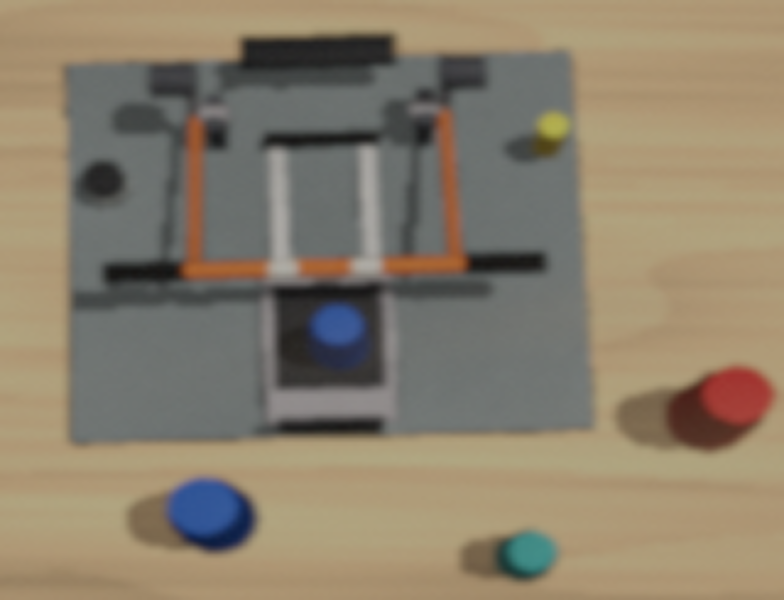

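View pics/scenecrop0.png

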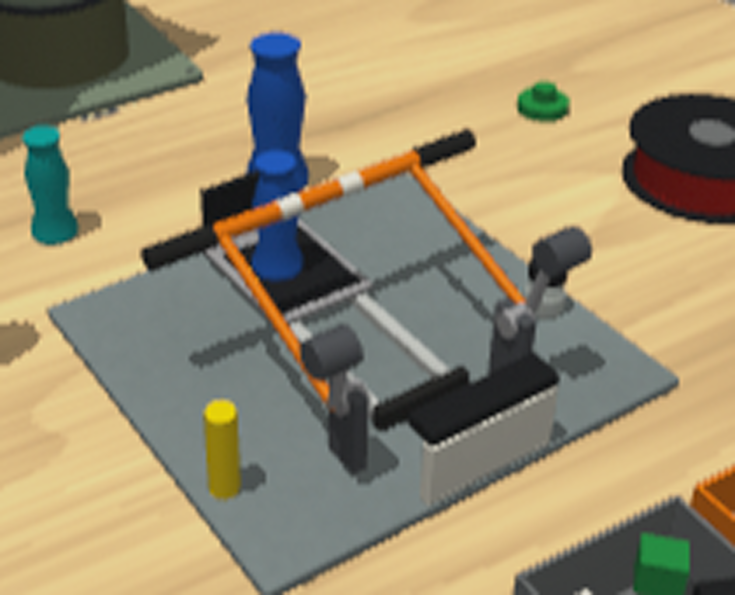

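Run:
```python
from h import *
o=lambda x,y:(185+x/4.9-.4,125+y/4-.4)
for nm,x,y,z in [('barL',104,273,.133),('barR',545,262,.133),('blL',66,64,.012),('brR',571,52,.012),('fR',594,430,.012),('fL',70,440,.012),('plateFL',275,432,.08),('plateFR',383,428,.08),('decoytop',205,507,.165),('print top',338,322,.142),('bandL',284,268,.133),('bandR',367,267,.133)]:
    print(nm,onz('top',*o(x,y),z).round(4))
# scene
o2=lambda x,y:(180+x/3.5-.4,130+y/3.5-.4)
for nm,x,y,z in [('barL end',470,140,.133),('barR end',147,257,.133),('cornerRR',270,592,.012),('cornerRL',677,381,.012),('cornerFR',50,313,.012),('plate top near R',262,174,.08),('plate top nearL',204,188,.08)]:
    print(nm,onz('scene',*o2(x,y),z).round(4))
```

```text
barL [0.5618 0.1798 0.133 ]
barR [ 0.5782 -0.1374  0.133 ]
blL [0.7915 0.2328 0.012 ]
brR [ 0.8118 -0.1654  0.012 ]
fR [ 0.4447 -0.1842  0.012 ]
fL [0.4274 0.2133 0.012 ]
plateFL [0.4299 0.0551 0.08  ]
plateFR [ 0.4351 -0.0237  0.08  ]
decoytop [0.3554 0.098  0.165 ]
print top [0.5198 0.0104 0.142 ]
bandL [0.569  0.0505 0.133 ]
bandR [ 0.5711 -0.0092  0.133 ]
barL end [0.5635 0.1786 0.133 ]
barR end [ 0.5752 -0.137   0.133 ]
cornerRR [ 0.815  -0.1639  0.012 ]
cornerRL [0.7954 0.2254 0.012 ]
cornerFR [ 0.4559 -0.1863  0.012 ]
plate top near R [0.447  0.0339 0.08  ]
plate top nearL [ 0.4404 -0.0227  0.08  ]
```

```bash
cat >> h.py <<'E'
yaw=np.deg2rad(2.8)
bx=np.array([np.cos(yaw),np.sin(yaw),0]); by=np.array([-np.sin(yaw),np.cos(yaw),0]); ez=np.array([0,0,1.])
org=np.array([.630,.024,0])
def ori(tilt,sgn):  # tilt deg from straight down, forward; jaw along sgn*by
    a=np.deg2rad(tilt); x=np.sin(a)*bx-np.cos(a)*ez; y=sgn*by; return np.stack([x,y,np.cross(x,y)],1)
def move(P,Rt):
    s=manip.state(); R0=R.from_quat(s['orientation']).as_matrix()
    print('shift',(R0.T@(np.array(P)-s['ee_pos'])*1000).round(1),'rot',R.from_matrix(R0.T@Rt).as_rotvec().round(3), 'deg',np.rad2deg(np.linalg.norm(R.from_matrix(R0.T@Rt).as_rotvec())).round(1))
def show():
    s=manip.state(); print(s['time_s'],s['ee_pos'].round(4),s['contact_force'].round(2),s['finger_gap'],'q',s['q'].round(2)); print(R.from_quat(s['orientation']).as_matrix().round(3))
E
python3 - <<'E'
from h import *
show()
for s in(1,-1):
  move([.445,-.112,.33],ori(45,s)); 
z=np.load('pics/scene0.npz');h=cv2.cvtColor(z['p'],cv2.COLOR_RGB2HSV);d=z['d']
zt=np.load('pics/top0.npz');ht=cv2.cvtColor(zt['p'],cv2.COLOR_RGB2HSV)
def cl(name,d):
    K,Rm,t=cal(name); v,u=np.mgrid[:384,:512]; q=np.stack([(u-K[0,2])/K[0,0]*d,(v-K[1,2])/K[1,1]*d,d],-1); return (q-t)@Rm
for nm,zz,hh in(('scene',z,h),('top',zt,ht)):
  C=cl(nm,zz['d'])
  for c,lo,hi in(('turq',80,97),('blue',105,128),('red',174,181)):
    m=(hh[...,0]>=lo)&(hh[...,0]<=hi)&(hh[...,1]>120)&(zz['d']>0)&(C[...,0]<.62)&(C[...,0]>.25)&(abs(C[...,1])<.4)&(C[...,2]<.3)
    n,l,st,ce=cv2.connectedComponentsWithStats(m.astype(np.uint8))
    for i in range(1,n):
      if st[i,4]>20:
        q=C[l==i]; print(nm,c,ce[i].round(),np.percentile(q,[3,50,97],axis=0).round(3).tolist())
E
```

```text
0.15 [ 0.161  -0.5518  0.231 ] [0.14 0.51 0.76] 0.08530535398129854 q [ 1.25  0.71 -0.03  1.48  0.02  0.95 -0.08]
[[-0.     0.28  -0.96 ]
 [ 0.001 -0.96  -0.28 ]
 [-1.    -0.001 -0.   ]]
shift [ -98.8 -342.8 -395.8] rot [-2.699 -0.133  1.118] deg 167.6
shift [ -98.8 -342.8 -395.8] rot [0.222 0.782 0.093] deg 46.9
scene turq [193. 183.] [[0.322, -0.152, 0.005], [0.34, -0.137, 0.065], [0.347, -0.12, 0.113]]
scene blue [258. 163.] [[0.352, -0.006, 0.022], [0.378, 0.083, 0.117], [0.531, 0.116, 0.158]]
scene blue [259. 202.] [[0.513, -0.011, 0.03], [0.532, 0.002, 0.051], [0.54, 0.026, 0.087]]
top turq [292. 263.] [[0.31, -0.141, 0.075], [0.324, -0.127, 0.111], [0.337, -0.115, 0.118]]
top blue [253. 206.] [[0.502, -0.005, 0.028], [0.516, 0.012, 0.141], [0.554, 0.033, 0.149]]
top blue [227. 253.] [[0.331, 0.075, 0.036], [0.35, 0.096, 0.157], [0.374, 0.118, 0.165]]
```

apply_moves --series '[[[-40,0,0],[0,0,0],0],[[-80,0,0],[0,0,0],0],[[-100,-30,-35],[0.03,0.1,0.01],0],[[-100,-55,-65],[0.06,0.2,0.02],0],[[-100,-80,-95],[0.09,0.3,0.04],0],[[-100,-105,-125],[0.12,0.4,0.05],0],[[-100,-130,-155],[0.15,0.5,0.06],0],[[-100,-155,-185],[0.18,0.6,0.07],0],[[-100,-180,-215],[0.2,0.7,0.08],0],[[-100,-205,-245],[0.222,0.782,0.093],0]]' --newtons 20

```text
time_s: 0.98
ee_pos: [0.3282, -0.3089, 0.3328]
orientation: [0.916, 0.03, -0.4, 0.016]
contact_force: [1.9, -0.8, 0.1]
finger_gap: -0.0
```

Run:
```python
from h import *
show()
move([.445,-.112,.206],ori(45,-1)); move([.445,-.112,.33],ori(45,-1))
```

```text
0.9833 [ 0.3282 -0.3089  0.3328] [ 1.86 -0.82  0.08] -3.196908647980132e-05 q [ 1.57  0.4  -0.67  2.19 -1.06  0.45  0.43]
[[ 0.678  0.068 -0.732]
 [ 0.042 -0.998 -0.054]
 [-0.734  0.006 -0.679]]
shift [ 180.5 -189.3  -10. ] rot [0.018 0.039 0.009] deg 2.5
shift [  89.4 -188.5  -94.2] rot [0.018 0.039 0.009] deg 2.5
```

apply_moves --series '[[[15,-32,-16],[0.005,0.01,0.002],0],[[30,-64,-32],[0.01,0.02,0.005],0],[[45,-96,-48],[0.018,0.039,0.009],0],[[60,-128,-63],[0.018,0.039,0.009],0],[[75,-160,-79],[0.018,0.039,0.009],0],[[89,-188,-94],[0.018,0.039,0.009],0],[[115,-189,-70],[0.018,0.039,0.009],0],[[140,-189,-45],[0.018,0.039,0.009],0],[[165,-189,-22],[0.018,0.039,0.009],0],[[180,-189,-10],[0.018,0.039,0.009],0]]'

```text
time_s: 1.82
ee_pos: [0.3703, -0.1247, 0.3783]
orientation: [0.92, 0.029, -0.391, 0.008]
contact_force: [0.3, 0.3, -0.0]
finger_gap: -0.0002
```

Run:
```python
from h import *
show()
move([.445,-.112,.206],ori(45,-1)); move([.565,-.112,.086],ori(45,-1))
save('wrist1','wrist');save('scene1','scene')
```

```text
1.8167 [ 0.3703 -0.1247  0.3783] [ 0.26  0.28 -0.02] -0.00017812757735306356 q [ 1.79  0.27 -1.57  2.41 -1.45  0.    0.27]
[[ 0.693  0.06  -0.718]
 [ 0.047 -0.998 -0.038]
 [-0.719 -0.008 -0.695]]
shift [176.3  -6.8  65.5] rot [0.003 0.018 0.014] deg 1.3
shift [345.8   1.4  62.7] rot [0.003 0.018 0.014] deg 1.3
```

View pics/wrist1.png

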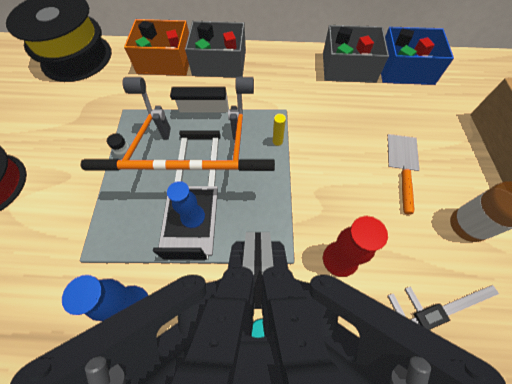

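View pics/scene1.png

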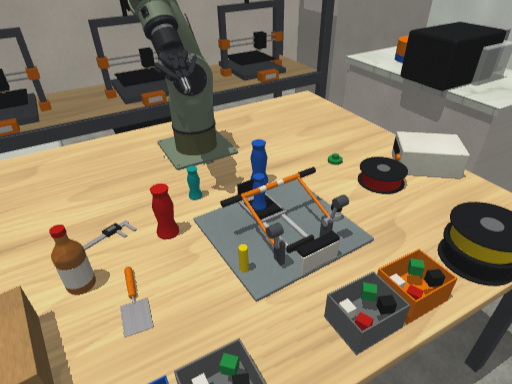

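The wrist view shows the bar level at row 163, the print at (183,200) and the closed fingers at the bottom centre. The arm isn't where I sent it: joints 3, 5 and 6 are at their limits, so a 45° tilt isn't reachable in this posture. I'll fit simple kinematics to see which tilts are.

```bash
cat > fk.py <<'E'
import numpy as np, itertools
from scipy.optimize import least_squares
from scipy.spatial.transform import Rotation as R
Q=[[1.2452923,.70711115,-.02761183,1.48499198,.02201363,.95092567,-.07549939]]
def fk(q,s,L,T7):
    h,L1,L2,L3,a2,a4,a6=L
    rz=lambda a:R.from_euler('z',a).as_matrix(); ry=lambda a:R.from_euler('y',a).as_matrix()
    p=np.array([0,0,h]); M=rz(s[0]*q[0])@ry(q[1])
    p=p+M@[a2,0,L1]; M=M@rz(s[1]*q[2])@ry(q[3])
    p=p+M@[a4,0,L2]; M=M@rz(s[2]*q[4])@ry(q[5])@rz(s[3]*q[6]+T7)
    p=p+M@[a6,0,L3]
    return p,np.stack([M[:,2],M[:,1],-M[:,0]],1)
E
python3 - <<'E'
from fk import *
qs=[[1.2452923,.70711115,-.02761183,1.48499198,.02201363,.95092567,-.07549939],[1.57,.4,-.67,2.19,-1.06,.45,.43],[1.79,.27,-1.57,2.41,-1.45,0,.27]]
ps=[[.16092,-.55174,.23082],[.3282,-.3089,.3328],[.3703,-.1247,.3783]]
xs=[[0,.001,-1],[.678,.042,-.734],[.693,.047,-.719]]
ys=[[.28,-.96,-.001],[.068,-.998,.006],[.06,-.998,-.008]]
for s in itertools.product([1,-1],repeat=4):
  best=None
  for T in(0,np.pi/2,np.pi,-np.pi/2):
   for b0 in (0,):
    def f(v):
        r=[]
        for q,p,x,y in zip(qs,ps,xs,ys):
            P,M=fk(q,s,v[:7],v[7]); r+=list(P-p)+list(.3*(M[:,0]-x))+list(.3*(M[:,1]-y))
        return r+list(.001*np.array(v[4:7]))
    o=least_squares(f,[.4,.4,.4,.3,0,0,0,T])
    if best is None or o.cost<best.cost: best=o
  print(s,best.cost.round(6),best.x.round(3))
E
```

```text
(1, 1, 1, 1) 0.009858 [ 1.479 -1.083  0.129  0.132  0.146  0.148  0.34   4.46 ]
(1, 1, 1, -1) 0.058658 [ 2.299 -1.155  0.589  0.171  0.279  0.609  0.302  4.851]
(1, 1, -1, 1) 0.162827 [ 9.3   -3.799  2.964  0.859  1.963  2.842 -0.262 -3.595]
(1, 1, -1, -1) 0.134259 [ 7.495 -3.442  2.03   0.704  1.685  2.055  0.024  3.334]
(1, -1, 1, 1) 0.339739 [-0.055  0.503 -0.122  0.083 -0.416  0.422  0.229 -1.004]
(1, -1, 1, -1) 0.347282 [-2.778  1.355 -1.241 -0.183 -0.951 -0.549 -0.264  1.33 ]
(1, -1, -1, 1) 0.194411 [-3.653  2.155 -2.06   0.68  -1.275 -1.117  0.265 -2.049]
(1, -1, -1, -1) 0.198515 [-2.879  2.001 -1.605  0.639 -1.142 -0.689  0.279 -1.658]
(-1, 1, 1, 1) 0.184231 [-2.979  2.236 -0.602 -0.352 -0.779 -0.38  -0.042  1.431]
(-1, 1, 1, -1) 0.192989 [-2.869  2.214 -0.497 -0.402 -0.763 -0.287 -0.074  1.847]
(-1, 1, -1, 1) 0.343751 [-5.252  3.373 -1.524 -0.205 -1.37  -1.111 -0.036 -0.494]
(-1, 1, -1, -1) 0.273216 [-6.308  3.599 -2.08  -0.262 -1.543 -1.594 -0.187  0.394]
(-1, -1, 1, 1) 0.138935 [ 2.701 -0.576  1.219  0.254  0.616  0.795 -0.045  2.695]
(-1, -1, 1, -1) 0.199318 [ 2.123 -0.454  0.906  0.225  0.526  0.529  0.042  3.403]
(-1, -1, -1, 1) 0.02322 [ 0.05   0.637  0.15   0.343 -0.054 -0.112 -0.031  1.154]
(-1, -1, -1, -1) 1.8e-05 [ 0.133  0.621  0.201  0.335 -0.039 -0.065 -0.029  1.576]
```

```bash
cat > fit.py <<'E'
from fk import *
from bench import manip
s=manip.state(); print(s['q'].round(4))
qs=[[1.2452923,.70711115,-.02761183,1.48499198,.02201363,.95092567,-.07549939],[1.57,.4,-.67,2.19,-1.06,.45,.43],list(s['q'])]
ps=[[.16092,-.55174,.23082],[.3282,-.3089,.3328],list(s['ee_pos'])]
S=(-1,-1,-1,-1)
def f(v):
    r=[]
    for q,p in zip(qs,ps):
        P,M=fk(q,S,v[:7],np.pi/2); r+=list(P-p)
    return r+list(.03*np.array(v[4:7]))+list(.003*(v[:4]-np.array([.36,.4,.4,.3])))
o=least_squares(f,[.4,.4,.4,.3,0,0,0]); print(o.cost,o.x.round(4)); print(np.array(f(o.x))[:9].round(4))
np.save('L.npy',o.x)
E
python3 fit.py
cat > ik.py <<'E'
from fk import *
from h import ori
L=np.load('L.npy'); S=(-1,)*4
lo=np.array([-2.71,-.32,-1.57,0,-1.46,0,-2.83]);hi=np.array([2.71,2.16,1.52,2.45,4.6,2.02,2.83])
def ik(P,M,q0,w=.003):
    def f(q):
        p,m=fk(q,S,L,np.pi/2); return np.r_[(p-P)*3,R.from_matrix(m.T@M).as_rotvec(),w*(q-q0)]
    o=least_squares(f,np.clip(q0,lo+.02,hi-.02),bounds=(lo,hi)); p,m=fk(o.x,S,L,np.pi/2)
    return o.x, np.linalg.norm(p-P)*1000, np.rad2deg(np.linalg.norm(R.from_matrix(m.T@M).as_rotvec()))
E
python3 - <<'E'
from ik import *
for P in ([.445,-.112,.33],[.445,-.112,.206],[.565,-.112,.086],[.665,-.107,.19]):
  for t in(0,20,35,45):
    for sg in(-1,1):
      best=None
      for q0 in ([.2,.7,0,1.5,0,.9,0],[.2,.9,-.7,2,-1,.3,0],[.2,.9,.7,2,1,.3,0],[.2,.9,0,2,3.1,.8,0],[.2,.9,.5,2,2,.6,0],[.2,.9,0,2,3.1,.8,2.5],[.2,.9,0,2,3.1,.8,-2.5]):
        r=ik(np.array(P),ori(t,sg),np.array(q0))
        if r[1]<3 and r[2]<1: print(P,t,sg,r[0].round(2),np.min(np.minimum(r[0]-lo,hi-r[0])).round(2))
E
```

```text
[ 1.7923e+00  2.6990e-01 -1.5695e+00  2.4129e+00 -1.4548e+00  8.0000e-04
  2.6560e-01]
1.938365502566773e-05 [ 0.136   0.6195  0.2019  0.3356 -0.0382 -0.0643 -0.0293]
[-0.0002  0.0009  0.0001  0.0027 -0.003   0.0007 -0.0026  0.0026 -0.0007]
[0.445, -0.112, 0.33] 0 -1 [ 0.05  0.54  0.46  1.48 -0.25  1.17 -0.97] 0.85
[0.445, -0.112, 0.33] 0 -1 [ 0.09  0.53  0.36  1.48 -0.2   1.16 -1.04] 0.85
[0.445, -0.112, 0.33] 0 -1 [ 0.03  0.55  0.51  1.49 -0.28  1.18 -0.93] 0.84
[0.445, -0.112, 0.33] 0 -1 [ 0.17  0.53  0.16  1.48 -0.09  1.14 -1.18] 0.85
[0.445, -0.112, 0.33] 0 -1 [ 0.61  0.65 -1.15  1.51  0.59  1.37 -2.11] 0.42
[0.445, -0.112, 0.33] 0 1 [ 0.58  0.48 -0.69  1.69  0.33  1.09  1.41] 0.76
[0.445, -0.112, 0.33] 0 1 [ 0.61  0.49 -0.78  1.7   0.38  1.11  1.34] 0.75
[0.445, -0.112, 0.33] 0 1 [ 0.51  0.46 -0.53  1.69  0.26  1.07  1.52] 0.76
[0.445, -0.112, 0.33] 0 1 [ 0.76  0.61 -1.36  1.73  0.62  1.32  0.89] 0.21
[0.445, -0.112, 0.33] 0 1 [ 0.66  0.51 -0.92  1.7   0.44  1.15  1.24] 0.65
[0.445, -0.112, 0.33] 20 -1 [ 0.13  0.36  0.33  1.89 -0.46  0.64 -0.76] 0.56
[0.445, -0.112, 0.33] 20 -1
[... 5178 characters left out ...]
2.01 4.1  0.27 0.85] 0.27
[0.665, -0.107, 0.19] 35 -1 [ 0.28  0.69 -0.12  2.01  3.58  0.17  1.38] 0.17
[0.665, -0.107, 0.19] 35 -1 [ 0.35  0.7  -0.29  2.01  2.8   0.16  2.16] 0.16
[0.665, -0.107, 0.19] 35 1 [ 0.56  0.78 -0.8   2.3   2.31  0.62 -0.54] 0.15
[0.665, -0.107, 0.19] 35 1 [ 0.47  0.73 -0.53  2.29  2.65  0.48 -0.84] 0.16
[0.665, -0.107, 0.19] 35 1 [ 0.52  0.75 -0.68  2.29  2.45  0.55 -0.66] 0.16
[0.665, -0.107, 0.19] 35 1 [ 0.21  0.7   0.12  2.28  3.71  0.49 -1.84] 0.17
[0.665, -0.107, 0.19] 45 -1 [0.12 0.71 0.33 2.28 3.83 0.75 1.18] 0.17
[0.665, -0.107, 0.19] 45 -1 [0.2  0.7  0.13 2.28 3.65 0.67 1.35] 0.17
[0.665, -0.107, 0.19] 45 -1 [ 0.43  0.72 -0.42  2.29  2.98  0.6   2.  ] 0.16
```

Run:
```python
from fk import *
from bench import manip
s=manip.state(); print(s['q'].round(4), s['joint_vel'].round(3))
qs=[[1.2452923,.70711115,-.02761183,1.48499198,.02201363,.95092567,-.07549939],[1.57,.4,-.67,2.19,-1.06,.45,.43],list(s['q'])]
ps=[[.16092,-.55174,.23082],[.3282,-.3089,.3328],list(s['ee_pos'])]
S=(-1,)*4
for wa in(1,.03):
  def f(v):
    r=[]
    for q,p,w in zip(qs,ps,(1,.3,1)):
        P,M=fk(q,S,v[:7],np.pi/2); r+=list(w*(P-p))
    return r+list(wa*np.array(v[4:7]))+list(.0005*(v[:4]-np.array([.36,.42,.4,.3])))
  o=least_squares(f,[.4,.4,.4,.3,0,0,0]); print(o.cost,o.x.round(4)); print(np.array(f(o.x))[:9].round(4))
  if wa==1: np.save('L.npy',o.x)
```

```text
[ 1.7923e+00  2.6990e-01 -1.5695e+00  2.4129e+00 -1.4548e+00  8.0000e-04
  2.6560e-01] [ 0.009  0.006  0.    -0.004 -0.    -0.002 -0.002]
0.0003074847848037089 [ 0.2904  0.5444  0.2688  0.321   0.0035 -0.0038 -0.0163]
[ 0.0148  0.0032 -0.0031  0.0043  0.0025  0.0007 -0.003   0.0063  0.0029]
5.043594203878729e-06 [ 0.1754  0.5993  0.2143  0.3374 -0.0262 -0.0553 -0.0297]
[ 0.      0.0001  0.0001  0.002  -0.0012  0.0001 -0.0005  0.0003 -0.0001]
```

Run:
```python
from h import *
move([.49,-.112,.28],ori(8,-1))
```

```text
shift [154.3  -5.1 -18.3] rot [ 0.006 -0.628  0.013] deg 36.0
```

apply_moves --series '[[[15,0,-2],[0,-0.1,0],0],[[35,0,-4],[0,-0.2,0],0],[[55,0,-6],[0,-0.3,0],0],[[75,0,-9],[0,-0.4,0],0],[[95,0,-12],[0,-0.5,0],0],[[115,0,-15],[0,-0.58,0],0],[[135,0,-18],[0,-0.628,0],0],[[154,-5,-18],[0,-0.628,0.013],0],[[154,-5,-18],[0,-0.628,0.013],0]]'

```text
time_s: 2.67
ee_pos: [0.4306, -0.1183, 0.3313]
orientation: [0.882, 0.048, -0.469, -0.016]
contact_force: [0.5, -0.5, -0.8]
finger_gap: -0.0001
```

Run:
```python
from h import *
show()
for a in (8,15): 
  n=np.cos(np.deg2rad(a))*bx+np.sin(np.deg2rad(a))*ez; t=np.sin(np.deg2rad(a))*bx-np.cos(np.deg2rad(a))*ez
  bar=org-.06*bx+.133*ez-.133*by
  P=bar-.021*n+.035*t-.025*n
  print(a,P.round(3)); move(P,ori(a,-1))
```

```text
2.6667 [ 0.4306 -0.1183  0.3313] [ 0.45 -0.55 -0.8 ] -0.00011072440743201034 q [ 0.8   0.26 -0.51  2.25 -0.88  0.2  -0.36]
[[ 0.556  0.069 -0.828]
 [ 0.099 -0.995 -0.017]
 [-0.825 -0.073 -0.56 ]]
8 [ 0.536 -0.114  0.092]
shift [256.6  20.3  46.7] rot [-0.007 -0.456  0.076] deg 26.5
15 [ 0.541 -0.114  0.087]
shift [263.4  20.8  44.9] rot [-0.012 -0.334  0.076] deg 19.6
```

Run:
```python
from h import *
move([.50,-.114,.27],ori(8,-1))
```

```text
shift [ 89.6   5.1 -23.2] rot [-0.007 -0.456  0.076] deg 26.5
```

apply_moves --series '[[[10,0,-4],[0,-0.08,0.01],0],[[25,0,-8],[0,-0.16,0.02],0],[[40,0,-12],[0,-0.25,0.04],0],[[55,2,-16],[0,-0.33,0.05],0],[[70,4,-20],[0,-0.4,0.07],0],[[85,5,-23],[-0.007,-0.456,0.076],0],[[90,5,-23],[-0.007,-0.456,0.076],0],[[90,5,-23],[-0.007,-0.456,0.076],0]]'

```text
time_s: 3.33
ee_pos: [0.5027, -0.1105, 0.2668]
orientation: [0.751, 0.02, -0.66, 0.02]
contact_force: [2.7, 2.1, -0.5]
finger_gap: 0.0
```

Run:
```python
from h import *
show()
move([.536,-.114,.20],ori(8,-1)); move([.536,-.114,.092],ori(8,-1));move([.541,-.114,.087],ori(15,-1))
```

```text
3.3333 [ 0.5027 -0.1105  0.2668] [ 2.71  2.12 -0.55] 2.7242466967817365e-05 q [ 0.02  0.53  0.26  1.78 -0.25  0.73 -1.1 ]
[[ 0.128  0.057 -0.99 ]
 [ 0.004 -0.998 -0.057]
 [-0.992  0.003 -0.128]]
shift [ 70.5   5.2 -24.3] rot [ 0.009  0.012 -0.002] deg 0.8
shift [177.6   4.8 -10.5] rot [ 0.009  0.012 -0.002] deg 0.8
shift [183.2   5.1 -14.8] rot [ 0.009  0.134 -0.002] deg 7.7
```

apply_moves --series '[[[30,2,-5],[0,0,0],0],[[60,5,-10],[0,0,0],0],[[90,5,-10],[0,0,0],0],[[120,5,-10],[0,0,0],0],[[150,5,-10],[0,0.01,0],0],[[170,5,-10],[0.009,0.012,0],0],[[178,5,-10],[0.009,0.012,0],0],[[178,5,-10],[0.009,0.012,0],0],[[178,5,-10],[0.009,0.012,0],0]]'

```text
time_s: 4.08
ee_pos: [0.5357, -0.1142, 0.0918]
orientation: [0.755, 0.018, -0.656, 0.017]
contact_force: [1.2, 0.2, 0.4]
finger_gap: -0.0
```

Run:
```python
from h import *
show()
move([.536,-.114,.092],ori(8,-1));move([.541,-.114,.087],ori(15,-1))
p,d=save('scene2','scene');save('wrist2','wrist')
cv2.imwrite('pics/scene2c.png',cv2.resize(p[120:290,160:370],None,fx=3.5,fy=3.5,interpolation=cv2.INTER_CUBIC)[:,:,::-1])
```

```text
4.0833 [ 0.5357 -0.1142  0.0918] [1.22 0.19 0.45] -2.593904971234412e-05 q [ 0.11  0.84  0.1   1.89 -0.36  0.3  -1.01]
[[ 0.139  0.049 -0.989]
 [ 0.005 -0.999 -0.049]
 [-0.99   0.002 -0.139]]
shift [-0.2 -0.2 -0.4] rot [ 0.001 -0.    -0.002] deg 0.1
shift [ 5.4  0.1 -4.6] rot [ 0.001  0.122 -0.002] deg 7.0
```

View pics/scene2c.png

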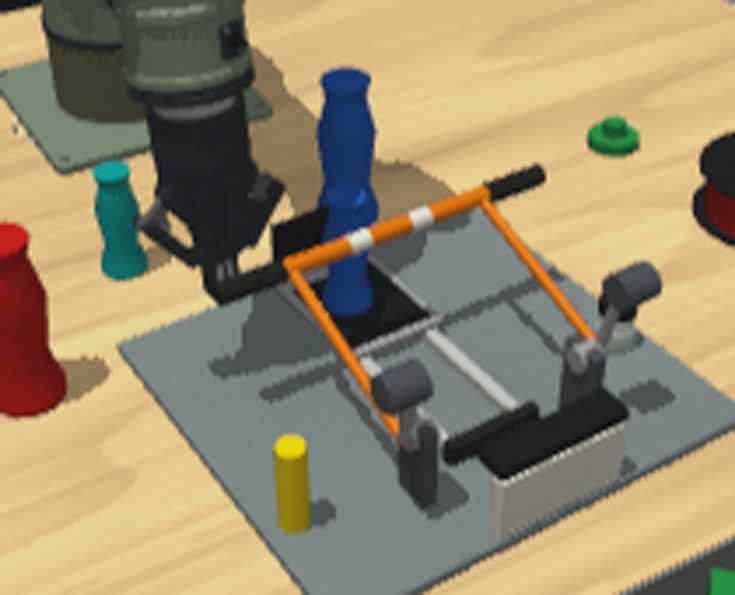

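View pics/wrist2.png

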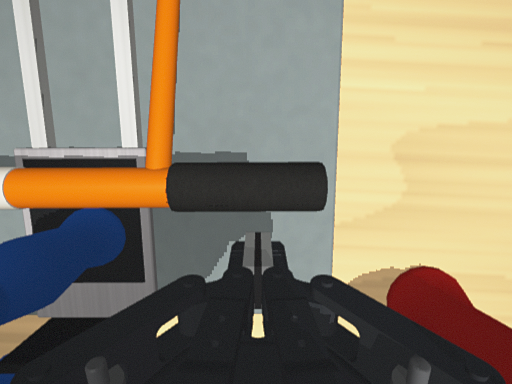

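The scene and wrist views show the fingers in front of the right grip. In the wrist image the grip spans cols 167–327 and the fingertips are at col 258, clear of the side arm at col 165. Next I'll work out the push path along the bar's arc.

```bash
cat >> h.py <<'E'
def tcp(th,a,s,over=0.003,yo=-.133):
    ar=np.deg2rad(a); n=np.cos(ar)*bx+np.sin(ar)*ez; t=np.sin(ar)*bx-np.cos(ar)*ez
    e=np.arctan2(.058,.160)+th
    bar=org+.1*bx+.075*ez-.170*np.cos(e)*bx+.170*np.sin(e)*ez+yo*by
    return bar-(.021-over)*n+s*t
E
python3 - <<'E'
from h import *
for th,a,s in [(0,10,.035),(.05,11,.0345),(.1,12,.034),(.15,13,.033),(.2,14,.032),(.25,15,.031),(.3,16,.030),(.35,17,.029),(.4,18,.028)]:
    P=tcp(th,a,s); print(th,P.round(3),end=' '); move(P,ori(a,-1))
E
```

```text
0 [ 0.565 -0.112  0.095] shift [  1.4  -0.5 -29.2] rot [ 0.001  0.033 -0.003] deg 1.9
0.05 [ 0.569 -0.112  0.104] shift [ -6.2  -0.4 -34. ] rot [ 0.001  0.051 -0.003] deg 2.9
0.1 [ 0.573 -0.112  0.112] shift [-13.6  -0.4 -39.1] rot [ 0.001  0.068 -0.003] deg 3.9
0.15 [ 0.577 -0.112  0.12 ] shift [-21.2  -0.4 -44.5] rot [ 0.001  0.085 -0.003] deg 4.9
0.2 [ 0.582 -0.112  0.128] shift [-28.7  -0.4 -50.3] rot [ 0.001  0.103 -0.003] deg 5.9
0.25 [ 0.587 -0.111  0.136] shift [-35.8  -0.3 -56.3] rot [ 0.001  0.12  -0.003] deg 6.9
0.3 [ 0.592 -0.111  0.144] shift [-42.7  -0.3 -62.6] rot [ 0.001  0.138 -0.003] deg 7.9
0.35 [ 0.598 -0.111  0.151] shift [-49.3  -0.3 -69.2] rot [ 0.001  0.155 -0.003] deg 8.9
0.4 [ 0.603 -0.11   0.158] shift [-55.6  -0.3 -76.1] rot [ 0.001  0.173 -0.003] deg 9.9
```

apply_moves --series '[[[0,0,-10],[0,0.015,0],0],[[1,0,-20],[0,0.025,0],0],[[1,0,-29],[0,0.033,0],0],[[-6,0,-34],[0,0.051,0],0],[[-14,0,-39],[0,0.068,0],0],[[-21,0,-44.5],[0,0.085,0],0],[[-29,0,-50],[0,0.103,0],0],[[-29,0,-50],[0,0.103,0],0]]'

```text
time_s: 4.85
ee_pos: [0.5819, -0.1121, 0.13]
orientation: [0.788, 0.018, -0.615, 0.016]
contact_force: [-5.9, -0.4, 3.8]
finger_gap: -0.0001
```

Run:
```python
from h import *
show()
p,d=save('scene3','scene');save('wrist3','wrist')
cv2.imwrite('pics/scene3c.png',cv2.resize(p[120:290,160:370],None,fx=3.5,fy=3.5,interpolation=cv2.INTER_CUBIC)[:,:,::-1])
for i,th in enumerate(np.arange(.25,.71,.05)):
    a=15+i*1.1; s=.031-.001*i
    P=tcp(th,a,s); print(th.round(2),P.round(3),end=' '); move(P,ori(a,-1))
```

```text
4.85 [ 0.5819 -0.1121  0.13  ] [-5.91 -0.42  3.78] -7.289681510421423e-05 q [ 0.12  0.79  0.08  1.82 -0.37  0.31 -1.02]
[[ 0.244  0.049 -0.969]
 [ 0.009 -0.999 -0.048]
 [-0.97   0.003 -0.244]]
0.25 [ 0.587 -0.111  0.136] shift [-5.5 -0.4 -6.7] rot [ 0.001  0.017 -0.002] deg 1.0
0.3 [ 0.592 -0.111  0.144] shift [-11.7  -0.4 -13.7] rot [ 0.001  0.036 -0.002] deg 2.1
0.35 [ 0.598 -0.111  0.151] shift [-17.5  -0.4 -21. ] rot [ 0.001  0.056 -0.002] deg 3.2
0.4 [ 0.604 -0.11   0.158] shift [-23.   -0.4 -28.5] rot [ 0.001  0.075 -0.002] deg 4.3
0.45 [ 0.61  -0.11   0.165] shift [-28.2  -0.4 -36.2] rot [ 0.001  0.094 -0.002] deg 5.4
0.5 [ 0.616 -0.11   0.172] shift [-33.   -0.3 -44.1] rot [ 0.001  0.113 -0.002] deg 6.5
0.55 [ 0.623 -0.11   0.178] shift [-37.4  -0.3 -52.1] rot [ 0.001  0.132 -0.002] deg 7.6
0.6 [ 0.63  -0.109  0.184] shift [-41.5  -0.3 -60.3] rot [ 0.001  0.152 -0.002] deg 8.7
0.65 [ 0.637 -0.109  0.19 ] shift [-45.1  -0.3 -68.7] rot [ 0.001  0.171 -0.002] deg 9.8
0.7 [ 0.645 -0.108  0.195] shift [-48.4  -0.3 -77.1] rot [ 0.001  0.19  -0.002] deg 10.9
```

View pics/scene3c.png

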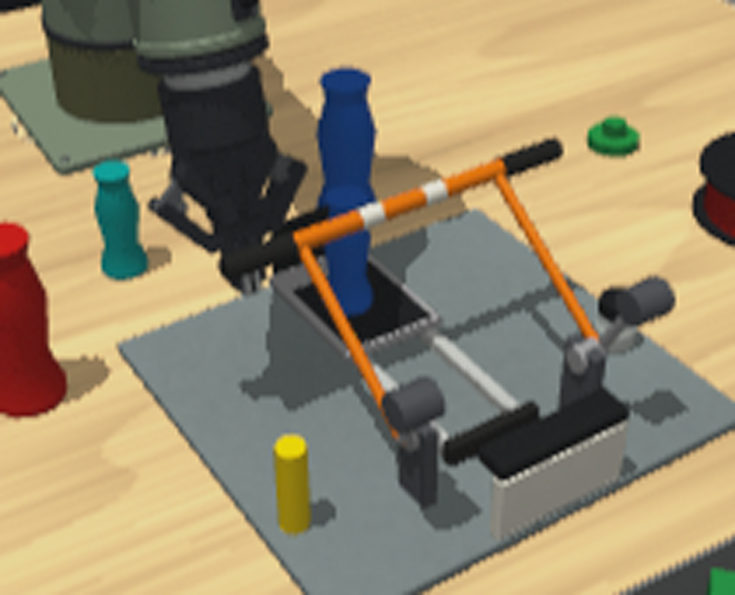

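View pics/wrist3.png

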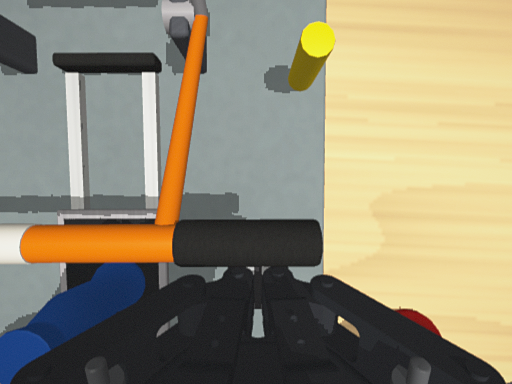

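The bar is rising: the scene crop shows it lifted, with the fingertips just below the grip at (245,275), and the contact force is about 7 N. I'll continue along the arc.

apply_moves --series '[[[-5,0,-7],[0,0.017,0],0],[[-12,0,-14],[0,0.036,0],0],[[-17,0,-21],[0,0.056,0],0],[[-23,0,-28],[0,0.075,0],0],[[-28,0,-36],[0,0.094,0],0],[[-33,0,-44],[0,0.113,0],0],[[-37,0,-52],[0,0.132,0],0],[[-41,0,-60],[0,0.152,0],0],[[-45,0,-69],[0,0.171,0],0],[[-48,0,-77],[0,0.19,0],0]]'

```text
time_s: 5.78
ee_pos: [0.6455, -0.1087, 0.1951]
orientation: [0.843, 0.02, -0.537, 0.014]
contact_force: [-0.2, 0.5, 1.0]
finger_gap: -0.0001
```

Run:
```python
from h import *
show()
p,d=save('scene4','scene')
cv2.imwrite('pics/scene4c.png',cv2.resize(p[120:290,160:370],None,fx=3.5,fy=3.5,interpolation=cv2.INTER_CUBIC)[:,:,::-1])
for i,th in enumerate(np.arange(.75,1.01,.05)):
    a=25; s=.021-.001*i
    P=tcp(th,a,s); print(th.round(2),P.round(3),end=' '); move(P,ori(a,-1))
```

```text
5.7833 [ 0.6455 -0.1087  0.1951] [-0.17  0.5   1.01] -8.28086650348305e-05 q [ 0.15  0.73  0.02  1.74 -0.39  0.26 -1.  ]
[[ 0.423  0.049 -0.905]
 [ 0.018 -0.999 -0.046]
 [-0.906  0.003 -0.423]]
0.75 [ 0.652 -0.108  0.2  ] shift [-1.4 -0.3 -6.5] rot [ 0.001 -0.003 -0.003] deg 0.2
0.8 [ 0.659 -0.108  0.204] shift [ -2.4  -0.3 -15. ] rot [ 0.001 -0.003 -0.003] deg 0.2
0.85 [ 0.666 -0.107  0.208] shift [ -3.1  -0.3 -23.5] rot [ 0.001 -0.003 -0.003] deg 0.2
0.9 [ 0.674 -0.107  0.212] shift [ -3.3  -0.3 -31.9] rot [ 0.001 -0.003 -0.003] deg 0.2
0.95 [ 0.681 -0.107  0.216] shift [ -3.1  -0.3 -40.4] rot [ 0.001 -0.003 -0.003] deg 0.2
1.0 [ 0.689 -0.106  0.219] shift [ -2.5  -0.3 -48.7] rot [ 0.001 -0.003 -0.003] deg 0.2
```

View pics/scene4c.png

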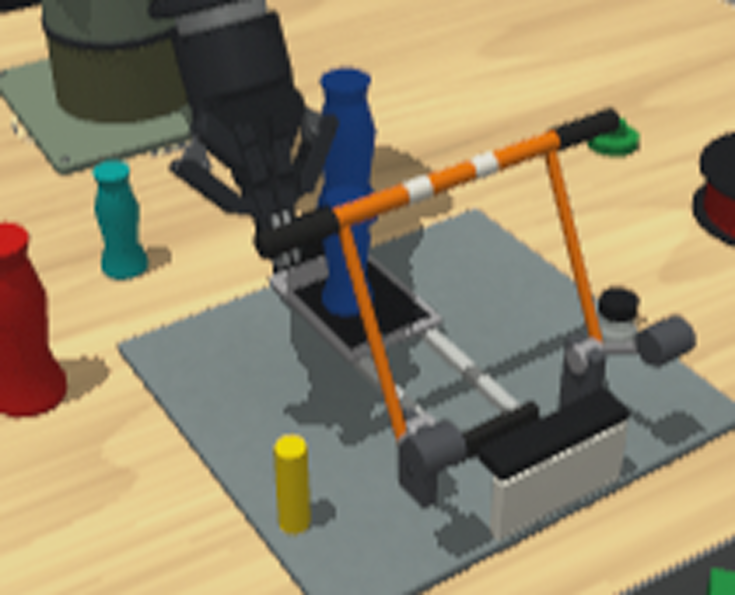

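The barrier is at about 0.7 rad and the contact force has dropped to nearly zero. I'll push a bit further so it's clearly past balance, then let it swing.

apply_moves --series '[[[-1,0,-7],[0,0,0],0],[[-2,0,-15],[0,0,0],0],[[-3,0,-24],[0,0,0],0],[[-3,0,-32],[0,0,0],0],[[-3,0,-40],[0,0,0],0],[[-3,0,-40],[0,0,0],0],[[-3,0,-40],[0,0,0],0],[[-3,0,-40],[0,0,0],0]]'

```text
time_s: 6.5
ee_pos: [0.6808, -0.107, 0.2151]
orientation: [0.844, 0.02, -0.536, 0.014]
contact_force: [-0.4, -0.4, -0.6]
finger_gap: -0.0001
```

Run:
```python
from h import *
show()
p,d=save('scene5','scene')
cv2.imwrite('pics/scene5c.png',cv2.resize(p[120:290,160:370],None,fx=3.5,fy=3.5,interpolation=cv2.INTER_CUBIC)[:,:,::-1])
move([.60,-.109,.26],ori(15,-1))
```

```text
6.5 [ 0.6808 -0.107   0.2151] [-0.37 -0.39 -0.58] -0.00010028554980106776 q [ 0.1   0.75  0.09  1.6  -0.38  0.39 -1.05]
[[ 0.424  0.049 -0.904]
 [ 0.018 -0.999 -0.046]
 [-0.905  0.003 -0.425]]
shift [-74.9  -1.9  54.1] rot [ 0.001 -0.177 -0.003] deg 10.1
```

View pics/scene5c.png

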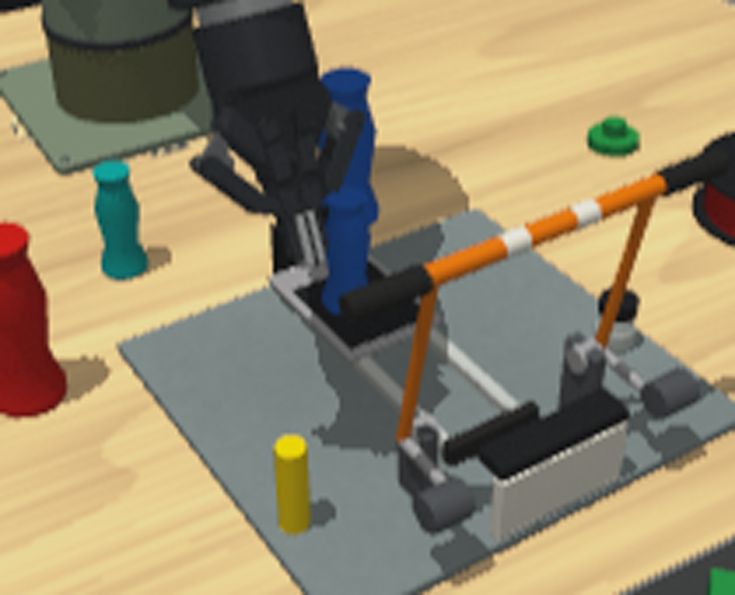

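The barrier has swung ahead of the fingers on its own. I'll back away and head for the push plate.

apply_moves --series '[[[-20,0,15],[0,-0.04,0],0],[[-40,0,30],[0,-0.09,0],0],[[-60,0,45],[0,-0.13,0],0],[[-75,-2,54],[0,-0.177,0],0],[[-75,-2,85],[0,-0.22,0],0],[[-75,-2,115],[0,-0.26,0],0],[[-75,-2,140],[0,-0.3,0],0],[[-75,-2,140],[0,-0.3,0],0]]'

```text
time_s: 7.22
ee_pos: [0.5189, -0.1129, 0.2222]
orientation: [0.752, 0.017, -0.658, 0.017]
contact_force: [-0.8, 0.5, -0.3]
finger_gap: -0.0001
```

Run:
```python
from h import *
show()
move([.41,0,.26],ori(0,-1)); move([.408,0,.045],ori(0,-1))
```

```text
7.2167 [ 0.5189 -0.1129  0.2222] [-0.77  0.5  -0.33] -9.70729339555788e-05 q [ 0.04  0.61  0.22  1.8  -0.28  0.62 -1.09]
[[ 0.133  0.048 -0.99 ]
 [ 0.004 -0.999 -0.048]
 [-0.991  0.002 -0.133]]
shift [ -51.4 -118.    97.4] rot [-0.001 -0.133 -0.002] deg 7.6
shift [ 161.4 -118.5  127.9] rot [-0.001 -0.133 -0.002] deg 7.6
```

apply_moves --series '[[[-30,0,20],[0,-0.03,0],0],[[-51,-20,45],[0,-0.07,0],0],[[-51,-48,70],[0,-0.1,0],0],[[-51,-76,90],[0,-0.133,0],0],[[-51,-100,97],[0,-0.133,0],0],[[-51,-118,97],[0,-0.133,0],0],[[-51,-118,97],[0,-0.133,0],0]]'

```text
time_s: 7.8
ee_pos: [0.4102, 0.0032, 0.2597]
orientation: [0.707, 0.018, -0.707, 0.019]
contact_force: [0.9, -0.0, -0.8]
finger_gap: 0.0002
```

Run:
```python
from h import *
show()
move([.41,0,.26],ori(0,-1)); move([.408,0,.045],ori(0,-1))
for n in ('wrist','scene','top'): 
    p,d=save(n+'6',n)
    if n=='top': cv2.imwrite('pics/top6c.png',cv2.resize(p[125:275,185:345],None,fx=4.9,fy=4,interpolation=cv2.INTER_CUBIC)[:,:,::-1])
    if n=='scene': cv2.imwrite('pics/scene6c.png',cv2.resize(p[120:290,160:370],None,fx=3.5,fy=3.5,interpolation=cv2.INTER_CUBIC)[:,:,::-1])
# wrist cam: project expected plate top edge corners
s=manip.state(); c=manip.get_calibration('wrist'); K=c['intrinsics']; T=c['T_tool_cam']; R0=R.from_quat(s['orientation']).as_matrix()
W=np.eye(4); W[:3,:3]=R0; W[:3,3]=s['ee_pos']; W=W@T; np.save('pics/W6.npy',W)
for y in(.04,-.04):
    X=org-.193*bx+y*by+.08*ez; q=K@(W[:3,:3].T@(X-W[:3,3])); print(q[:2]/q[2])
```

```text
7.8 [0.4102 0.0032 0.2597] [ 0.9  -0.04 -0.82] 0.0002473983375566197 q [-0.29  0.45  0.31  2.   -0.2   0.73 -1.37]
[[ 0.001  0.052 -0.999]
 [-0.001 -0.999 -0.052]
 [-1.     0.001 -0.001]]
shift [-0.3  3.2  0.4] rot [ 0.003 -0.001 -0.001] deg 0.2
shift [214.7   3.    2.5] rot [ 0.003 -0.001 -0.001] deg 0.2
[210.293283   148.46098567]
[280.16215308 148.39014102]
```

View pics/wrist6.png

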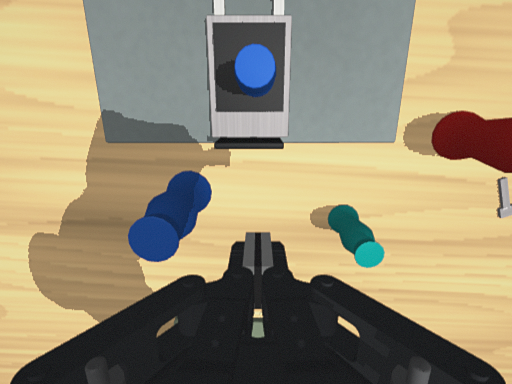

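View pics/scene6c.png

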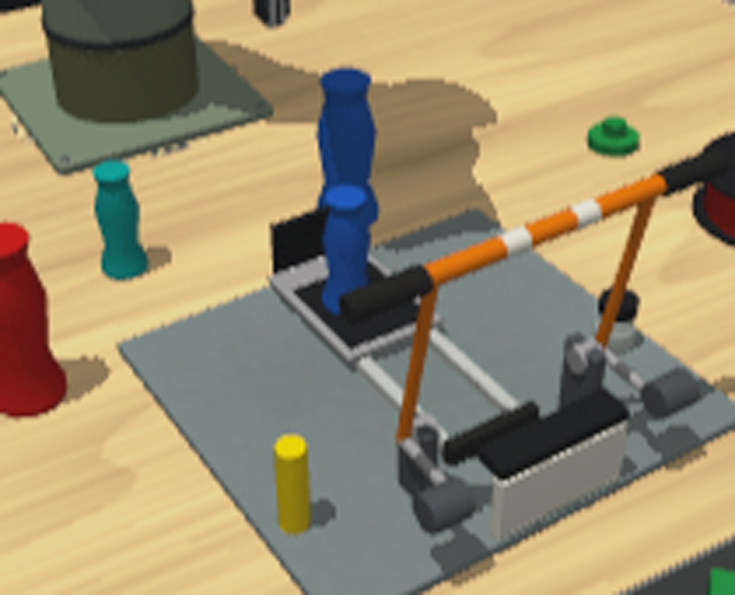

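View pics/top6c.png

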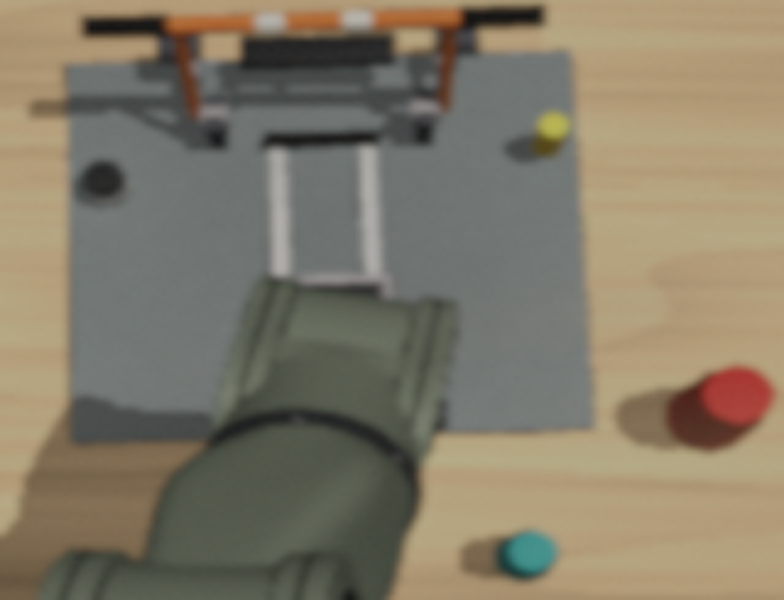

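The wrist view shows the push plate's top front edge on row 148, cols 213–283, against a predicted row 148, cols 210–280. The top and scene views show the barrier resting on its rear stop and the print upright. I'll descend in front of the plate.

apply_moves --series '[[[30,1,2],[0,0,0],0],[[60,3,3],[0,0,0],0],[[90,3,3],[0,0,0],0],[[120,3,3],[0,0,0],0],[[150,3,3],[0,0,0],0],[[180,3,3],[0,0,0],0],[[200,3,3],[0,0,0],0],[[213,3,3],[0,0,0],0],[[213,3,3],[0,0,0],0]]'

```text
time_s: 8.7
ee_pos: [0.4074, -0.0052, 0.0447]
orientation: [-0.706, -0.015, 0.708, -0.017]
contact_force: [0.6, -0.7, 0.4]
finger_gap: 0.0
```

Run:
```python
from h import *
show()
p,d=save('wrist7','wrist')
p,d=save('scene7','scene')
cv2.imwrite('pics/scene7c.png',cv2.resize(p[120:290,160:370],None,fx=3.5,fy=3.5,interpolation=cv2.INTER_CUBIC)[:,:,::-1])
```

```text
8.7 [ 0.4074 -0.0052  0.0447] [ 0.61 -0.68  0.37] 8.00382757622532e-06 q [-0.07  0.88  0.01  2.24 -0.37  0.02 -1.22]
[[-0.002  0.046 -0.999]
 [-0.002 -0.999 -0.046]
 [-1.     0.002  0.002]]
```

View pics/wrist7.png

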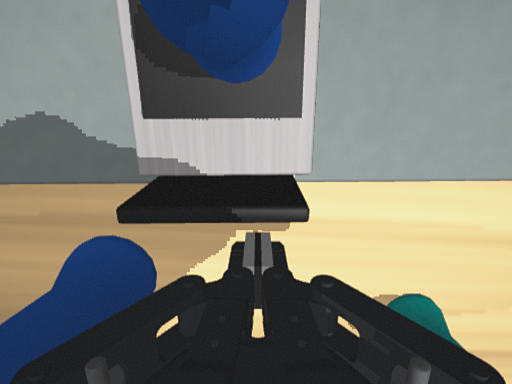

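View pics/scene7c.png

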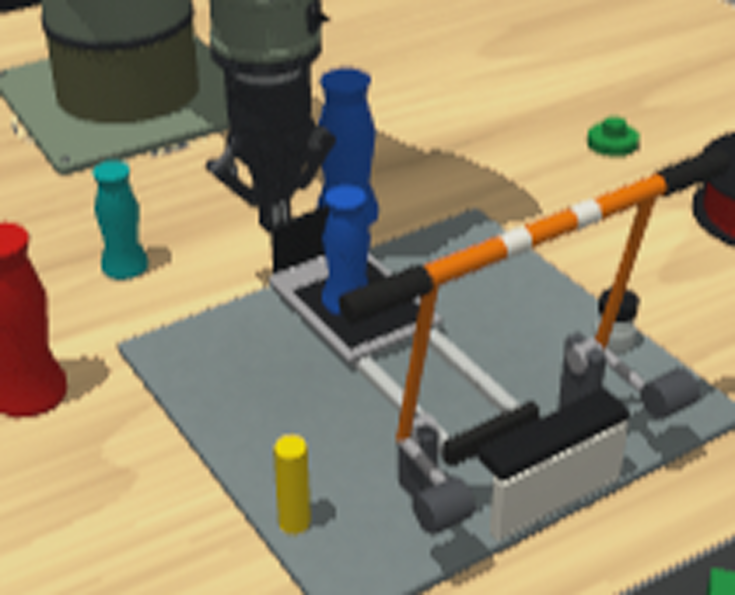

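The fingers are in front of the plate: the plate spans cols 118–308 and the fingers are at col 258. I'll push gently along the bay's x.

apply_moves --series '[[[0,-2,-4],[0,0,0],0],[[0,-4,-8],[0,0,0],0],[[0,-5,-11],[0,0,0],0],[[0,-5,-13],[0,0,0],0],[[0,-5,-15],[0,0,0],0],[[0,-5,-17],[0,0,0],0],[[0,-5,-19],[0,0,0],0],[[0,-5,-22],[0,0,0],0],[[0,-5,-25],[0,0,0],0],[[0,-5,-28],[0,0,0],0]]'

```text
time_s: 9.63
ee_pos: [0.4359, 0.0015, 0.0469]
orientation: [-0.707, -0.016, 0.707, -0.017]
contact_force: [-2.9, 1.0, 2.3]
finger_gap: 0.0001
```

Run:
```python
from h import *
show()
save('wrist8','wrist')
```

```text
9.6333 [0.4359 0.0015 0.0469] [-2.87  1.    2.3 ] 5.444954301590304e-05 q [-0.11  0.88  0.06  2.15 -0.37  0.12 -1.23]
[[ 0.     0.047 -0.999]
 [-0.002 -0.999 -0.047]
 [-1.     0.002  0.   ]]
```

View pics/wrist8.png

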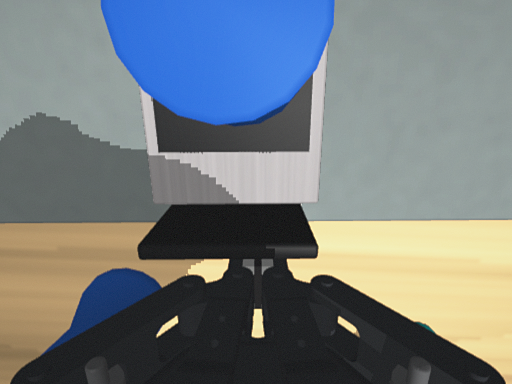

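apply_moves --series '[[[0,0,-4],[0,0,0],0],[[0,0,-8],[0,0,0],0],[[0,0,-12],[0,0,0],0],[[0,0,-16],[0,0,0],0],[[0,0,-20],[0,0,0],0],[[0,0,-24],[0,0,0],0],[[0,0,-28],[0,0,0],0],[[0,0,-32],[0,0,0],0],[[0,0,-36],[0,0,0],0],[[0,0,-40],[0,0,0],0]]'

```text
time_s: 10.52
ee_pos: [0.4768, 0.0035, 0.0469]
orientation: [0.707, 0.016, -0.707, 0.017]
contact_force: [-2.9, 1.4, 0.7]
finger_gap: 0.0002
```

Run:
```python
from h import *
show()
p,d=save('scene9','scene')
cv2.imwrite('pics/scene9c.png',cv2.resize(p[120:290,160:370],None,fx=3.5,fy=3.5,interpolation=cv2.INTER_CUBIC)[:,:,::-1])
```

```text
10.5167 [0.4768 0.0035 0.0469] [-2.89  1.4   0.7 ] 0.00017909125183479497 q [-0.14  0.9   0.11  2.01 -0.36  0.25 -1.24]
[[ 0.001  0.047 -0.999]
 [-0.002 -0.999 -0.047]
 [-1.     0.002 -0.001]]
```

View pics/scene9c.png

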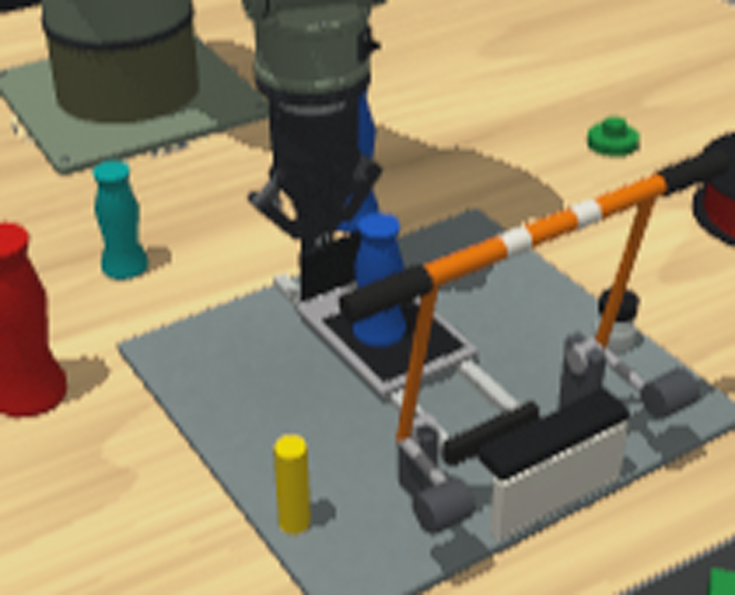

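The carriage moves smoothly at about 3 N, and the print stands upright at (380,280) in the crop. I'll carry on.

apply_moves --series '[[[0,0,-4],[0,0,0],0],[[0,0,-8],[0,0,0],0],[[0,0,-12],[0,0,0],0],[[0,0,-16],[0,0,0],0],[[0,0,-20],[0,0,0],0],[[0,0,-24],[0,0,0],0],[[0,0,-28],[0,0,0],0],[[0,0,-32],[0,0,0],0],[[0,0,-36],[0,0,0],0],[[0,0,-40],[0,0,0],0]]'

```text
time_s: 11.4
ee_pos: [0.5179, 0.0054, 0.047]
orientation: [0.707, 0.016, -0.706, 0.017]
contact_force: [-2.4, 1.5, -0.9]
finger_gap: 0.0001
```

apply_moves --series '[[[0,0,-4],[0,0,0],0],[[0,0,-8],[0,0,0],0],[[0,0,-11],[0,0,0],0],[[0,0,-14],[0,0,0],0],[[0,0,-17],[0,0,0],0],[[0,0,-19],[0,0,0],0],[[0,0,-21],[0,0,0],0],[[0,0,-23],[0,0,0],0]]'

```text
time_s: 12.07
ee_pos: [0.541, 0.0065, 0.047]
orientation: [0.707, 0.016, -0.706, 0.017]
contact_force: [-3.1, 2.4, -0.4]
finger_gap: 0.0004
```

Run:
```python
from h import *
show()
p,d=save('scene10','scene')
cv2.imwrite('pics/scene10c.png',cv2.resize(p[120:290,160:370],None,fx=3.5,fy=3.5,interpolation=cv2.INTER_CUBIC)[:,:,::-1])
```

```text
12.0667 [0.541  0.0065 0.047 ] [-3.09  2.44 -0.36] 0.00039486478424456846 q [-0.17  0.95  0.18  1.78 -0.34  0.44 -1.27]
[[ 0.001  0.047 -0.999]
 [-0.002 -0.999 -0.047]
 [-1.     0.002 -0.001]]
```

View pics/scene10c.png

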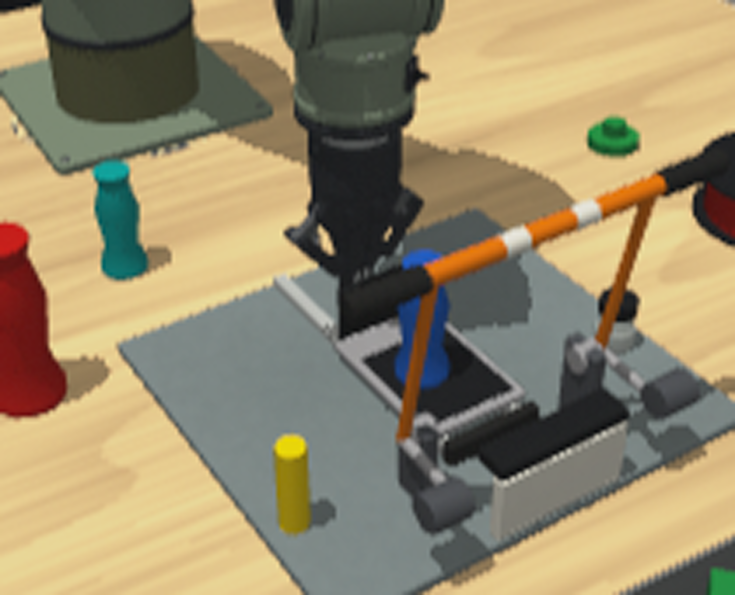

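The carriage is almost at its stop. I'll creep forward until the force rises.

apply_moves --series '[[[0,0,-1],[0,0,0],0],[[0,0,-2],[0,0,0],0],[[0,0,-3],[0,0,0],0],[[0,0,-4],[0,0,0],0],[[0,0,-4],[0,0,0],0]]'

```text
time_s: 12.53
ee_pos: [0.5455, 0.0066, 0.047]
orientation: [0.708, 0.016, -0.706, 0.017]
contact_force: [-2.1, 0.9, -0.3]
finger_gap: 0.0001
```

apply_moves --series '[[[0,0,-1],[0,0,0],0],[[0,0,-2],[0,0,0],0],[[0,0,-3],[0,0,0],0],[[0,0,-3],[0,0,0],0]]'

```text
time_s: 12.87
ee_pos: [0.5456, 0.0067, 0.0469]
orientation: [-0.705, -0.016, 0.709, -0.017]
contact_force: [-22.6, 0.4, 16.1]
finger_gap: -0.0002
```

The wrist force jumped to about 23 N in x while the tool stopped moving, so the carriage is on its stop. I'll back off and lift away.

apply_moves --series '[[[0,0,3],[0,0,0],0],[[0,0,12],[0,0,0],0],[[0,0,25],[0,0,0],0],[[0,0,45],[0,0,0],0],[[-10,0,65],[0,0,0],0],[[-35,0,75],[0,0,0],0],[[-65,0,80],[0,0,0],0],[[-95,0,80],[0,0,0],0],[[-125,0,80],[0,0,0],0],[[-155,0,80],[0,0,0],0]]'

```text
time_s: 13.7
ee_pos: [0.4665, 0.003, 0.2041]
orientation: [-0.706, -0.016, 0.708, -0.017]
contact_force: [-0.2, 1.1, -0.3]
finger_gap: 0.0001
```

apply_moves --series '[[[-20,30,0],[0,0,0],0],[[-35,65,0],[0,0,0],0],[[-50,100,0],[0,0,0],0],[[-50,135,0],[0,0,0],0],[[-50,170,0],[0,0,0],0],[[-50,200,0],[0,0,0],0],[[-50,200,0],[0,0,0],0]]'

```text
time_s: 14.28
ee_pos: [0.4753, -0.2028, 0.2549]
orientation: [-0.706, -0.012, 0.708, -0.016]
contact_force: [-1.7, -0.3, -0.3]
finger_gap: -0.0001
```

Run:
```python
from h import *
show()
for n in('scene','top'):
    p,d=save(n+'11',n)
    c=p[125:275,185:345] if n=='top' else p[120:290,160:370]
    cv2.imwrite(f'pics/{n}11c.png',cv2.resize(c,None,fx=4.9 if n=='top' else 3.5,fy=4 if n=='top' else 3.5,interpolation=cv2.INTER_CUBIC)[:,:,::-1])
```

```text
14.2833 [ 0.4753 -0.2028  0.2549] [-1.72 -0.31 -0.27] -6.009143476767428e-05 q [ 0.18  0.61  0.29  1.66 -0.2   0.9  -0.98]
[[-0.002  0.04  -0.999]
 [-0.006 -0.999 -0.04 ]
 [-1.     0.006  0.002]]
```

View pics/scene11c.png

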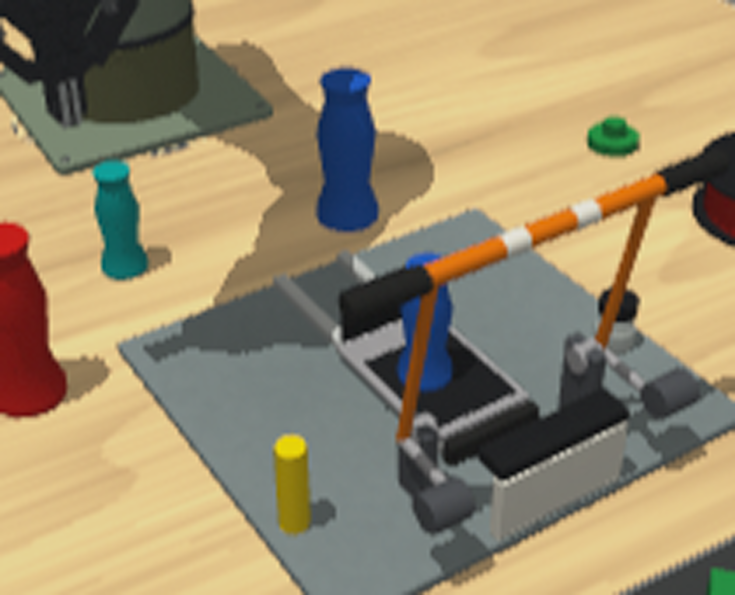

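View pics/top11c.png

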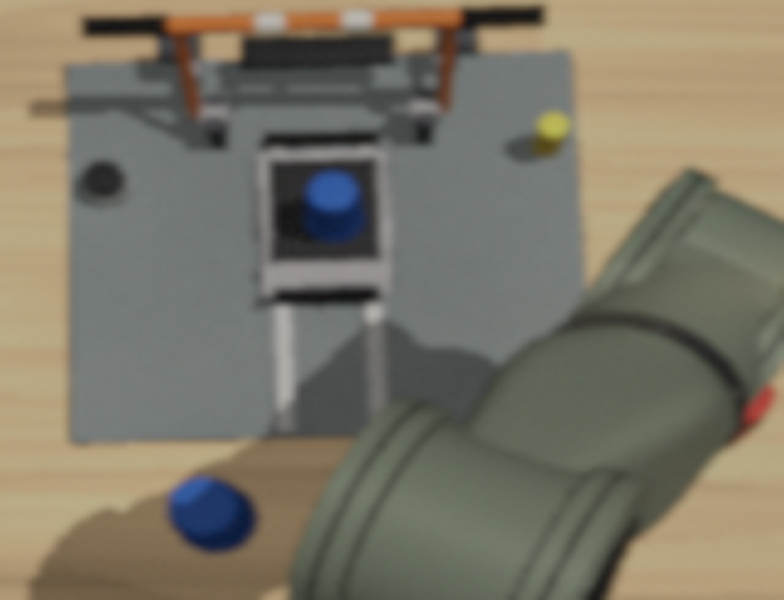

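The carriage sits against the stop with the print upright, the barrier is up, and the decoy, jar and glue stick haven't moved. Before handing in, I'll check the travel with numbers.

Run:
```python
from h import *
o=lambda x,y:(185+x/4.9-.4,125+y/4-.4)
a=(onz('top',*o(275,432),.08)+onz('top',*o(383,428),.08))/2
b=(onz('top',*o(275,302),.08)+onz('top',*o(383,298),.08))/2
print('travel eye',(b-a)@bx)
# automatic: silver front strip / black plate transition by column profile
A=np.load('pics/top0.npz')['p'].astype(float).mean(2);B=np.load('pics/top11.npz')['p'].astype(float).mean(2)
ca=A[215:240,245:262].mean(1);cb=B[185:208,245:262].mean(1)
print(ca.round());print(cb.round())
h=cv2.cvtColor(np.load('pics/top11.npz')['p'],cv2.COLOR_RGB2HSV)
m=((h[...,0]>105)&(h[...,0]<128)&(h[...,1]>150)&(h[...,2]>60)).astype(np.uint8); m[:140]=0;m[200:]=0
M=cv2.moments(m[:,230:280],True);u,v=230+M['m10']/M['m00'],M['m01']/M['m00'];print('print',onz('top',u,v,.14), onz('top',253.03,205.42,.14))
```

```text
travel eye 0.11836589432164181
[ 50.  51.  53.  53.  53.  58.  80. 113. 135. 141. 141. 141. 138. 124.
  91.  54.  31.  39.  75. 116. 144. 152. 154. 155. 156.]
[ 46.  48.  49.  53.  77. 115. 140. 148. 148. 146. 134. 105.  65.  34.
  27.  55.  92. 117. 125. 124. 121. 118. 116.]
print [0.62409529 0.01598558 0.14      ] [0.51899043 0.01229341 0.14      ]
```

Run:
```python
from h import *
p,d=manip.capture('scene'); q=np.load('pics/scene11.npz')['p']
print('change in bay region',np.abs(p[150:300,190:380].astype(int)-q[150:300,190:380]).mean(), manip.state()['contact_force'].round(2))
print(manip.finish_job())
```

```text
change in bay region 0.5681520467836257 [0.06 0.12 0.07]
the job is handed in; nothing more can be done
None
```

The barrier is up and the carriage is fully home, with the print still standing in its place. I handed the job in at about 14.5 s of the 48 s allowed; no verdict was reported.

**Barrier:** I pushed the right grip up from the front and below with closed fingers until the barrier passed its balance point. It then swung ahead of the fingers on its own. Pictures taken later show it resting on its rear stop.

**Carriage:** I pushed the black plate slowly at about 3 N until it stopped moving and the wrist force rose to about 28 N. Then I backed off and lifted clear.

**Last checks:**
- **Travel:** the top view gave about 118 mm, good to about 2 mm, against the nominal 120 mm. The force rise at the stop supports fully home.
- **Print:** upright and in the same place on the carriage as far as the pictures show. An automatic colour-mask estimate of how far the print moved gave only about 105 mm. I put that down to the mask picking up different parts of the print in the two views, because the print's offset from the push plate looks unchanged.
- **Other things:** the jar, glue stick, decoy vases and gear look unmoved. I did not re-measure the bottle, calipers, scraper or spool, but the arm did not go near them after the first swing.
- **Robot:** clear of everything at hand-in, with the wrist force near zero.

My first try at a 45° tool tilt ran into joint limits in free space, so I used an 8–25° tilt instead.

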